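# Fold the battery flap and tuck it under its lip

### The job

Close the battery bay of the grey control box: with the fingertips fold the standing flap over until it lies flat on the box, keep it down and push it along, away from its hinge (the raised ridge gives hold), until its free edge is tucked fully home beneath the retaining lip, then let go and move clear. Only press and push, gently: do not lift anything, do not shove the box along the table, and leave the other things where they are.

Things in the scene. Friction and masses are not known exactly. Their poses are not given: they have to be found in the camera images.
- box: grey control box, loose on the table on rubber feet, about 1.2 kg, 160 (its x) x 110 (its y) x 50 high to its flat top deck. Origin at the centre of its underside, z up, +x from the flap's hinge towards the retaining lip. The top has an open bay with a black battery in it (top of the battery 32 high). Nothing on the box rises above the deck but the flap and the lip.
- flap (a joint): angle of the flap about its hinge, rad: 0 lies flat on the deck, 1.57 upright, more leans back away from the lip (at most 1.9); it starts between 1.0 and 1.7. The flap is a grey plate 90 wide and 3 thick whose free edge lies 100 from the hinge axis. A weak spring (about 0.08 N m when flat) and stiff-ish hinge: let go while flat but not tucked, it springs up to about 0.7.
- flap_slide (a joint): how far the whole flap, with its hinge, is pushed along the box's +x towards the lip, m: 0 fully back (the start), 0.016 fully tucked at the stop. Needs about 3 N to slide, up to about 10 N while pressed down, and stays where it is left. Pushed before the flap lies flat, the edge runs against the lip: then draw it back.
- flap_hinge (a point): the middle of the flap's hinge axis, which runs along the box's y; 51.5 above the table; at box x = -56 when slide is 0. Its z axis is normal to the flap's outer face (up when flat) and its x axis points from the hinge to the free edge.
- ridge (a point): middle of the top of the ridge on the flap's outer face: a straight bar across the flap, 60 long (box y), 6 thick, standing 8 above the face. Its middle is 81 from the hinge axis, so its hinge-side face is 78 from the axis; the face between hinge and ridge is bare. With the flap flat the outer face is 53 and the ridge top 61 above the table.
- flap_edge (a point): middle of the flap's free edge, at its outer face, 100 from the hinge axis
- lip (a point): middle of the front of the retaining lip, a grey bar across the far end of the deck, 108 long in box y, box x 47 to 69, top 60 above the table; its underside is 55 above the table (5 above the deck) with a slightly upturned nose. The flap's edge, at box x = 44 when flat and fully back, goes 13 beneath it.
- camera: bystander: lime-green printed camera on a small red tripod, about 120 x 60 x 190 high, origin at the centre of its underside
- bust: bystander: brown printed bust on a 65 x 100 plate, 90 high, origin under its centre
- lens: bystander: black lens barrel standing upright near the box's left (+y) side, diameter 62, 58 high, origin under its centre
- battery: bystander: loose black spare battery, 68 x 62 x 24 high, near the box's right (-y) side, origin under its centre
- driver: bystander: screwdriver lying flat, 160 long, origin at its underside
- tape: bystander: white ring of tape lying flat, diameter 90, 20 high
- jar: bystander: small clear jar, diameter 48, 50 high

How it is judged:
By the outcome, as a careful person would: the job done as asked, in the order asked, and still so for the second after the job is handed in, with the robot touching nothing.
It also fails if it takes over 35 s, if anything falls off the work surface, if the arm or the gripper's body presses on something with over 40 N, if the wrist force passes 120 N, or if a joint passes its speed limit or range.

### The arm

A 7-joint arm with a two-finger parallel gripper is mounted at the origin on the work surface. World frame = base frame: x ahead of the robot, y to its left, z up, the work surface at z = 0. Lengths are in mm, angles in rad, forces in N, time in s.
With the tool pointing down it reaches from about 375 to 925 mm from the base axis. Payload 3.1 kg.
Tool frame: the origin (TCP) lies between the finger pads; the fingertips stand 14 mm ahead of it and the grasp point (between the pads) lies 5 mm behind it (bot.tip_reach is the z of the fingertips in the tool frame, in mm); z points along the fingers, y is the direction in which the jaws open and shut (so a half turn about z gives the same grasp; the last joint's range is limited). The gripper opens to 85 mm and grips with 20 to 120 N. Pads are 22 mm wide; open, the fingers measure 114 mm over their backs; the gripper's body (76 mm by 85 mm) begins 54 mm behind the grasp point. The pads swing forward as they close: fully open they stand 13 mm farther back than shut.
Start: joints at [1.155, 0.383, 0.044, 1.598, -0.018, 1.161, -0.05], TCP at [203.13, -617.448, 245.269] pointing down, gripper open.
Joint ranges: [-2.61, 2.61], [-0.41, 2.15], [-1.48, 1.57], [0, 2.5], [-1.57, 4.71], [0.05, 1.97], [-2.85, 2.85]. Speed limits (rad/s): [2.79, 2.79, 3.14, 3.14, 3.14, 3.14, 3.14].

### API

Orientations are given as a rotation vector (axis times angle).
In Python, from rig import sensors, cams, job_done, bot gives the robot as it stands.
- The arm moves only by the tool arm_command, never from a script. Its arguments are lists of equal length, an entry for each row: "offset": the shift along the tool's x, y, z in mm, a list of three; "yaw": the turn about the tool's z in rad. In form: {"offset": [[dx, dy, dz], ...], "yaw": [yaw, ...]}. A call has 1 to 10 rows; each row is the pose to reach, as a shift and turn from the pose commanded when the call began, along the tool's axes at that moment; what a row does not reach only later rows make up. A row lasts 1/12 s, in which the tool goes at most 41.7 mm and 7.16 degrees, less where a joint would pass 70% of its speed; a pose out of reach is approached as far as the arm can. A call with a gripper value outside its range is refused whole. "fingers" is the finger opening in mm, from 0 to 85.4, set as the call begins (left out, the last holds). The fingers move at their own pace and stop on an object; the grip force is fixed at half the most. Time passes only in rows, so rows that repeat a pose let the fingers close. It gives the time, the measured TCP pose, the force and the opening at its end, in the units of the state.
- sensors.read_state(): the state, without advancing time (a new reading comes with each control period).
- cams.read_camera(name): name is "scene" or "top" or "wrist"; returns the picture (400x640x3 uint8, blue, green, red); there is no depth.
- cams.get_calibration(name): a dict with "mtx" (3x3 intrinsics, pixels), "k1" (the pictures are not rectified: a ray, as slopes to the right and down, at radius r is drawn at 1 + k1 r^2 times it, then the intrinsics apply), "world_to_cam" (4x4, takes a point from world to camera coordinates). Camera axes: x right, y up, looking along -z (the intrinsics and any distortion apply to the point x, -y, -z); pixel columns grow to the right and rows downward; lengths in mm; the calibration is good to about 2 mm. A picture is of the moment at which its call begins: read the wrist's pose just before it. get_calibration takes no time and is no camera call; for the wrist camera it gives the pose at the moment of the call.
- job_done(): hands the job in, once; it reports no verdict.
Trained networks look in the newest picture that a camera, given by its name, has taken for a name from the list of things; names that differ only in an ending like _2 or _b are one class to them, and where a whole thing is asked for, a point or a joint stands for the part that bears it (a point fixed in the world has none). Each returns a list of dicts, best first, with "score" (0 to 1); they miss things now and then, are a little off and sometimes report something else, mostly with a low value. They report only what shows in the picture. A call takes as long as a camera call.
- cams.search_frame(camera, target): "extent" ([left, top, width, height] as shares, 0 to 1, of the picture: columns of its width, rows of its height, round what is visible of it).
- cams.trace(camera, target): "pixels" (400x640 bool, what is visible of it) and "extent" ([left, top, width, height] as shares, 0 to 1, of the picture: columns of its width, rows of its height, round what is visible of it).
The state is a dict: "time_s": time; "q": joint angles; "joint_vel": joint speeds; "effort": joint torques, N m; "ee_pos": TCP position; "eef_rot": TCP orientation; "contact_force": force on the tool from outside, world axes, zero at the start; "wrist_torque": the same for the moment, N m; "width": finger opening in mm.
Only numpy, scipy, OpenCV 4.12 (cv2) and the standard library are available. Lean on these libraries where they do the work, as an engineer would, in place of code of your own. Each camera call takes 0.05 s, during which the arm holds its last target.

## Working session

There is one attempt and no reset: what is moved stays moved. The work goes in short steps, Python scripts to look and compute and a tool call to move; the robot and the scene stay as the last step left them, time stands still between calls to the robot, and variables do not carry over. Pictures are saved under pics/ and viewed, and the job is handed in when it is done.

Besides the shell and the picture viewer there is one more tool, called after ">>>" as name([rows], argument=value, ...), one row to a line, values as JSON. arm_command: Moves the arm, as the interface text tells. Its arguments: {"type":"object","properties":{"offset":{"type":"array"},"yaw":{"type":"array"},"fingers":{"type":"number"}},"required":["offset","yaw"]}

```bash
ls; mkdir -p pics
python3 - <<'E'
from rig import sensors,cams,bot
import cv2
s=sensors.read_state();print({k:s[k] for k in('time_s','ee_pos','eef_rot','contact_force','width')},bot.tip_reach)
for n in('scene','top'):
    im=cams.read_camera(n);cv2.imwrite(f'pics/{n}0.png',im)
    for t in('box','flap','ridge','flap_edge','lip','flap_hinge','lens','battery'):
        r=cams.search_frame(n,t);print(n,t,[(round(d['score'],2),[round(a*b,1) for a,b in zip(d['extent'],(640,400,640,400))]) for d in r[:2]])
    c=cams.get_calibration(n);print(c)
print(sensors.read_state()['time_s'])
E
```

```text
pics
{'time_s': 0.0, 'ee_pos': array([ 202.82489854, -616.56638549,  243.84485952]), 'eef_rot': array([-3.09936225e+00, -4.96894529e-01,  8.91908607e-04]), 'contact_force': array([ 0.65485482,  0.47051382, -0.47840113]), 'width': 85.88038110665609} 14.0
scene box [(0.9, [224.8, 140.1, 62.5, 91.4])]
scene flap [(0.72, [229.7, 145.0, 32.0, 36.8]), (0.44, [144.5, 174.8, 40.5, 15.3])]
scene ridge [(0.58, [227.0, 149.0, 36.4, 33.4])]
scene flap_edge [(0.83, [227.7, 144.5, 33.8, 37.6])]
scene lip [(0.65, [227.6, 144.0, 59.1, 88.2])]
scene flap_hinge [(0.87, [226.5, 146.7, 37.1, 37.1])]
scene lens [(0.82, [290.3, 174.8, 22.0, 28.0]), (0.41, [223.5, 146.7, 62.3, 86.3])]
scene battery [(0.7, [196.5, 203.3, 32.2, 30.7]), (0.62, [226.6, 143.6, 61.3, 87.7])]
{'mtx': array([[425.44509753,   0.        , 312.14800501],
       [  0.        , 425.44509753, 204.19040713],
       [  0.        ,   0.        ,   1.        ]]), 'k1': -0.08026328448349908, 'world_to_cam': array([[ 1.36361407e-01,  9.90611841e-01,  9.68226648e-03,
        -7.52783516e+01],
       [-7.49077313e-01,  9.67075196e-02,  6.553860
[... 471 characters left out ...]
)]
top flap_hinge [(0.74, [361.2, 256.9, 33.0, 8.1])]
top lens [(0.65, [311.2, 239.2, 23.8, 23.5])]
top battery [(0.6, [395.2, 215.3, 30.2, 29.2])]
{'mtx': array([[424.91990641,   0.        , 313.62952174],
       [  0.        , 424.91990641, 203.10154415],
       [  0.        ,   0.        ,   1.        ]]), 'k1': 0.038515796019391826, 'world_to_cam': array([[ 1.77932361e-02, -9.99839059e-01, -2.29292959e-03,
        -8.08186960e+00],
       [ 9.78642867e-01,  1.69462026e-02,  2.04868166e-01,
        -6.25227992e+02],
       [-2.04796338e-01, -5.88922683e-03,  9.78786890e-01,
        -1.10499632e+03],
       [ 0.00000000e+00,  0.00000000e+00,  0.00000000e+00,
         1.00000000e+00]])}
0.9
```

Run:
```python
import cv2
a=cv2.imread('pics/scene0.png')[120:260,130:330];b=cv2.imread('pics/top0.png')[190:300,290:440]
cv2.imwrite('pics/s0c.png',cv2.resize(a,None,fx=4,fy=4,interpolation=cv2.INTER_CUBIC))
cv2.imwrite('pics/t0c.png',cv2.resize(b,None,fx=5,fy=5,interpolation=cv2.INTER_CUBIC))
```

```text
(no output)
```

View pics/s0c.png

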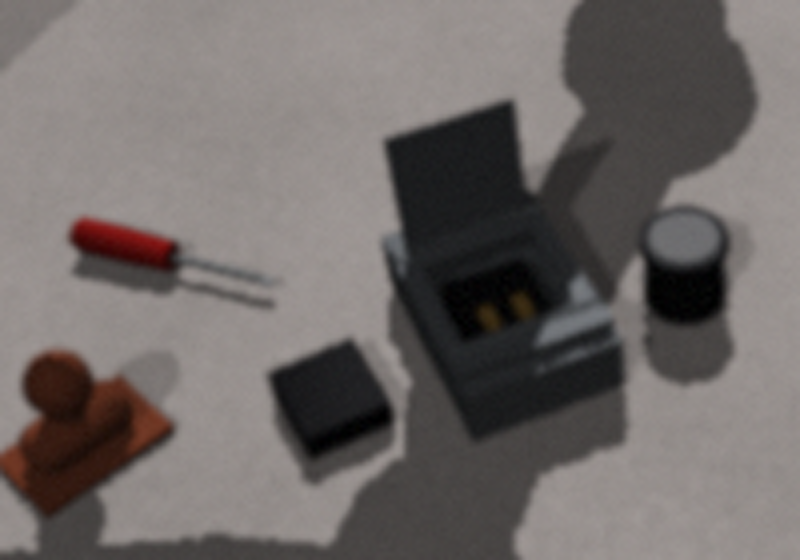

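View pics/t0c.png

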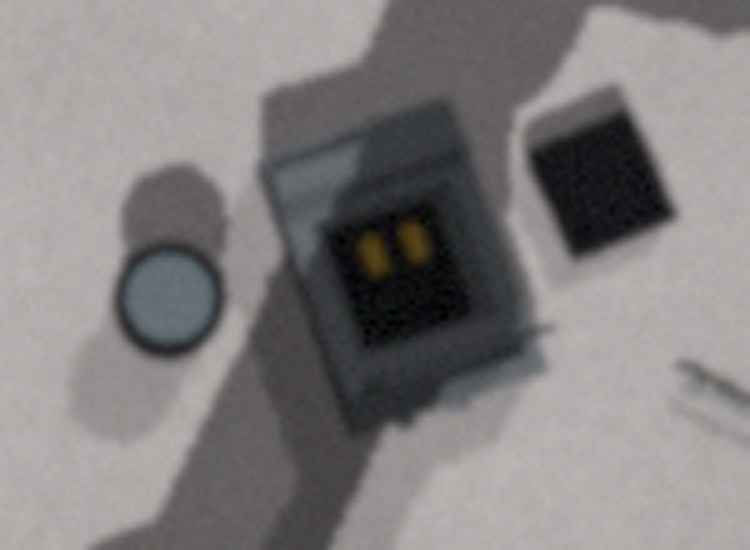

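View pics/scene0.png

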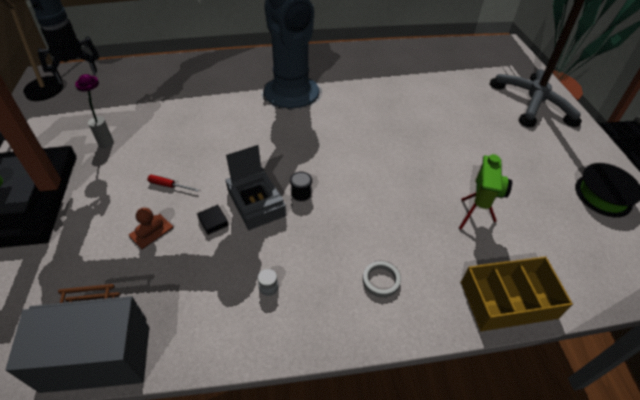

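View pics/top0.png

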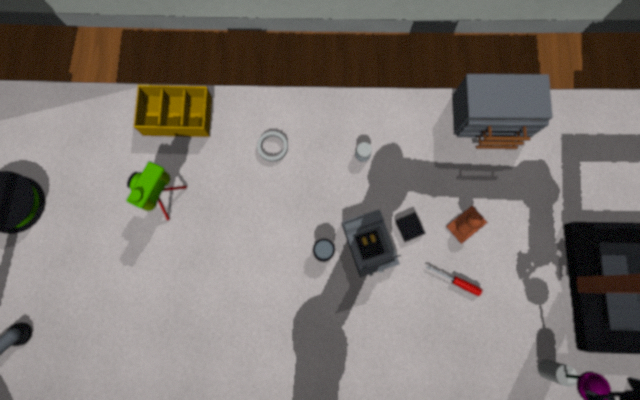

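```bash
cat > fit.py <<'E'
import numpy as np,cv2
from scipy.optimize import minimize
def proj(c,P):
    P=np.atleast_2d(P).astype(float);W=c['world_to_cam'];Q=P@W[:3,:3].T+W[:3,3]
    s=np.c_[Q[:,0]/-Q[:,2],-Q[:,1]/-Q[:,2]];r2=(s**2).sum(1,keepdims=True);s=s*(1+c['k1']*r2)
    M=c['mtx'];return np.c_[M[0,0]*s[:,0]+M[0,2],M[1,1]*s[:,1]+M[1,2]]
def cub(x0,x1,y0,y1,z0,z1): return np.array([[x,y,z] for x in(x0,x1) for y in(y0,y1) for z in(z0,z1)],float)
def toworld(p,P):
    c,s=np.cos(p[2]),np.sin(p[2]);return np.asarray(P)@np.array([[c,s,0],[-s,c,0],[0,0,1]])+[p[0],p[1],0]
def flapP(p,P,slide=0):
    P=np.asarray(P,float);a=p[3];c,s=np.cos(a),np.sin(a)
    return np.c_[-56+slide+P[:,0]*c-P[:,2]*s,P[:,1],51.5+P[:,0]*s+P[:,2]*c]
def parts(p):
    return [toworld(p,cub(-80,80,-55,55,0,50)),toworld(p,cub(47,69,-54,54,50,60)),
            toworld(p,flapP(p,cub(0,100,-45,45,-1.5,1.5))),toworld(p,flapP(p,cub(78,84,-30,30,1.5,9.5)))]
S=4
def sil(c,p,x0,y0,w,h,idx=(0,1,2,3)):
    m=np.zeros((h*S,w*S),np.uint8);pp=parts(p)
    for i in idx:
        q=(proj(c,pp[i])-[x0,y0]+.5)*S
        cv2.fillConvexPoly(m,np.round(cv2.convexHull(q.astype(np.float32))*16).astype(np.int32),255,shift=4)
    return cv2.resize(m,(w,h),interpolation=cv2.INTER_AREA)/255.
E
python3 - <<'E'
from rig import cams
import numpy as np,cv2,pickle
D={}
for n in('scene','top'):
    im=cams.read_camera(n);D[n]={'im':im,'c':cams.get_calibration(n)}
    for t in('box','flap'):
        r=cams.trace(n,t)
        if r: D[n][t]=r[0]['pixels'];print(n,t,r[0]['score'],r[0]['pixels'].sum())
    for t in('lens','battery'):
        r=cams.trace(n,t)
        if r:D[n][t]=r[0]['pixels']
pickle.dump(D,open('d.pkl','wb'))
o=[]
for n,sl in(('scene',np.s_[130:250,215:330]),('top',np.s_[180:300,300:415])):
    v=D[n]['im'].copy()
    for t,col in(('box',(0,255,0)),('flap',(0,0,255)),('lens',(255,0,0))):
        if t in D[n]: 
            k,_=cv2.findContours(D[n][t].astype(np.uint8),0,2);cv2.drawContours(v,k,-1,col,1)
    o.append(cv2.resize(v[sl],None,fx=3.4,fy=3.4))
cv2.imwrite('pics/m.png',np.hstack(o))
E
cat > run1.py <<'E'
from fit import *
import pickle
D=pickle.load(open('d.pkl','rb'))
import itertools
for cams_ in (('scene','top'),('scene',),('top',)):
  best=None
  def cost(p):
    e=0
    for n in cams_:
        x0,y0=(205,125) if n=='scene' else (320,185)
        m=(D[n]['box']).astype(float)
        if 'flap' in D[n] and D[n]['flap'].sum()<3000: m=np.maximum(m,D[n]['flap'])
        s=sil(D[n]['c'],p,x0,y0,110,120);e+=np.abs(s-m[y0:y0+120,x0:x0+110]).sum()
    return e
  for f in(1.1,1.4,1.65):
    r=minimize(cost,[560,-115,.33,f],method='Nelder-Mead',options=dict(initial_simplex=np.array([[560,-115,.33,f]]*5)+np.r_[np.zeros((1,4)),np.diag([25,25,.15,.2])],maxiter=600))
    if best is None or r.fun<best.fun:best=r
  print(cams_,best.x,best.fun)
  if len(cams_)==2: np.save('p.npy',best.x)
E
python3 run1.py
```

```text
scene box 0.66 3175
scene flap 0.64 991
top box 0.81 2455
top flap 0.67 174
('scene', 'top') [ 5.20574172e+02 -1.53221170e+02  3.38996438e-01  1.59052847e+00] 215.1450980392157
('scene',) [ 5.18247572e+02 -1.53374038e+02  3.41556930e-01  1.56545942e+00] 78.92156862745097
('top',) [ 5.21741299e+02 -1.53578213e+02  3.36173444e-01  1.49628297e+00] 110.38431372549019
```

View pics/m.png

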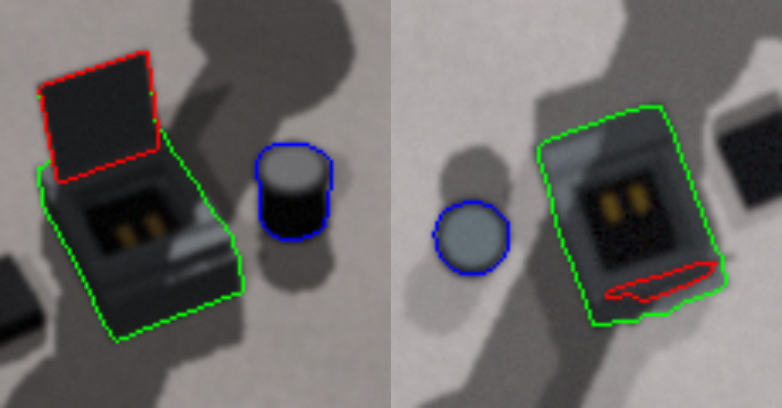

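```bash
cat > off.py <<'E'
import numpy as np,sys
from rig import sensors
from scipy.spatial.transform import Rotation as R
p=np.load('p.npy')
def boxpos(s):
    R0=R.from_rotvec(s['eef_rot']).as_matrix();t=s['ee_pos']+R0[:,2]*14
    c,sn=np.cos(p[2]),np.sin(p[2]);d=t-[p[0],p[1],0]
    return np.array([c*d[0]+sn*d[1],-sn*d[0]+c*d[1],t[2]])
def off(b,s=None):
    s=s or sensors.read_state();R0=R.from_rotvec(s['eef_rot']).as_matrix()
    c,sn=np.cos(p[2]),np.sin(p[2])
    w=np.array([p[0]+c*b[0]-sn*b[1],p[1]+sn*b[0]+c*b[1],b[2]])
    return R0.T@(w-s['ee_pos'])-[0,0,14]
if __name__=='__main__':
    s=sensors.read_state();R0=R.from_rotvec(s['eef_rot']).as_matrix()
    print('t',s['time_s'],'tip in box',boxpos(s).round(1),'yawerr(turn)',round(np.arctan2(R0[1,0],R0[0,0])-p[2],3),'F',s['contact_force'].round(1),'w',s['width'],'Rz',R0[:,2].round(3))
    for a in sys.argv[1:]: print(a,off([float(v) for v in a.split(',')],s).round(1))
E
python3 off.py -- 2>/dev/null; python3 off.py -100,0,210 -97,0,112
python3 -c "
from fit import *
p=np.load('p.npy');print(p)"
```

```text
t 1.4 tip in box [-453.7 -332.2  231.2] yawerr(turn) -0.021 F [-0.1  0.7  0.6] w 85.42345695922101 Rz [ 0.  0. -1.]
t 1.4 tip in box [-453.7 -332.2  231.2] yawerr(turn) -0.021 F [-0.1  0.7  0.6] w 85.42345695922101 Rz [ 0.  0. -1.]
-100,0,210 [ 346.6 -339.6   21.3]
-97,0,112 [ 349.6 -339.7  119.3]
[ 5.20574172e+02 -1.53221170e+02  3.38996438e-01  1.59052847e+00]
```

>>> arm_command([
  [25,-25,0],
  [55,-54,0],
  [85,-83,0],
  [114,-112,0],
  [143,-140,0],
  [172,-168,0],
  [201,-197,0],
  [230,-225,0],
  [259,-254,0],
  [288,-282,0],
], yaw=[-0.02,-0.02,-0.02,-0.02,-0.02,-0.02,-0.02,-0.02,-0.02,-0.02], fingers=0)

```text
time_s: 2.23
ee_pos: [389.1, -257.7, 245.7]
eef_rot: [3.096, 0.528, 0.001]
contact_force: [0.5, 0.5, -0.2]
width: -0.3
```

```bash
python3 off.py -100,0,210 -97,0,112
```

```text
t 2.2333 tip in box [-158.7  -54.9  231.7] yawerr(turn) -0.001 F [ 0.5  0.5 -0.2] w -0.28601754818214664 Rz [ 0.001 -0.001 -1.   ]
-100,0,210 [ 58.6 -55.   21.7]
-97,0,112 [ 61.6 -55.1 119.7]
```

>>> arm_command([
  [20,-19,0],
  [44,-42,5],
  [59,-55,15],
  [59,-55,21],
  [59,-55,21],
], yaw=[0,0,0,0,0])

```text
time_s: 2.65
ee_pos: [425.6, -186.6, 223.1]
eef_rot: [-3.095, -0.534, 0.003]
contact_force: [-0.3, 0.1, -0.2]
width: -0.1
```

```bash
python3 off.py -97,0,112
python3 - <<'E'
from rig import cams
from fit import *
c=cams.get_calibration('wrist');im=cams.read_camera('wrist');p=np.load('p.npy')
o=im.copy()
for q in parts(p):
    h=cv2.convexHull(proj(c,q).astype(np.float32));cv2.polylines(o,[np.int32(h)],True,(0,255,0),1)
cv2.imwrite('pics/w1.png',o)
E
```

```text
t 2.65 tip in box [-1.007e+02  2.000e-01  2.091e+02] yawerr(turn) 0.003 F [-0.3  0.1 -0.2] w -0.12788089996893925 Rz [-0.002  0.001 -1.   ]
-97,0,112 [ 3.9  0.3 97.1]
```

View pics/w1.png

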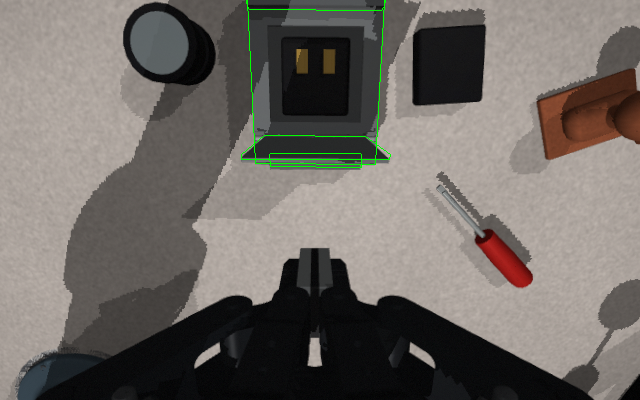

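>>> arm_command([
  [4,0,30],
  [4,0,60],
  [4,0,85],
  [4,0,97],
  [10,0,97],
  [16,0,97],
], yaw=[0,0,0,0,0,0])

```text
time_s: 3.2
ee_pos: [440.5, -184.5, 127.1]
eef_rot: [-3.098, -0.522, 0.002]
contact_force: [0.7, 0.7, 0.5]
width: -0.3
```

```bash
python3 off.py -68,0,111 -44,0,107 -26,0,96 -15,0,82 -9,0,68 -7,0,54
```

```text
t 3.2 tip in box [-85.9  -2.9 113.1] yawerr(turn) -0.005 F [0.7 0.7 0.5] w -0.30232242794789943 Rz [-0.001 -0.    -1.   ]
-68,0,111 [17.9 -3.   2.1]
-44,0,107 [41.9 -3.1  6.1]
-26,0,96 [59.9 -3.2 17.1]
-15,0,82 [70.9 -3.2 31.1]
-9,0,68 [76.9 -3.2 45.1]
-7,0,54 [79.  -3.2 59. ]
```

>>> arm_command([
  [6,-1,1],
  [12,-2,2],
  [18,-2,2],
  [24,-2,3],
  [30,-2,4],
  [36,-2,5],
  [42,-2,6],
  [48,-2,9],
  [54,-2,13],
  [60,-2,17],
], yaw=[0,0,0,0,0,0,0,0,0,0])

```text
time_s: 4.03
ee_pos: [497.6, -160.9, 109.9]
eef_rot: [3.097, 0.528, -0.0]
contact_force: [-0.2, -1.1, 0.6]
width: 0.2
```

```bash
cat > look.py <<'E'
import sys
from rig import cams
from fit import *
p=np.load('p.npy');tag=sys.argv[1];th=float(sys.argv[2]);sl=float(sys.argv[3]) if len(sys.argv)>3 else 0
p[3]=th;o=[]
for n,r in(('scene',(215,130,85,110)),('wrist',(120,0,400,340))):
    c=cams.get_calibration(n);im=cams.read_camera(n);x,y,w,h=r;k=560/h if n=='scene' else 1
    k=4 if n=='scene' else 1
    v=cv2.resize(im[y:y+h,x:x+w],None,fx=k,fy=k,interpolation=cv2.INTER_CUBIC)
    E=[toworld(p,cub(-80,80,-55,55,0,50)),toworld(p,cub(47,69,-54,54,55,60)),toworld(p,flapP(p,cub(0,100,-45,45,-1.5,1.5),sl)),toworld(p,flapP(p,cub(78,84,-30,30,1.5,9.5),sl))]
    for q in E:
        hh=(cv2.convexHull(proj(c,q).astype(np.float32))-[x,y]+.5)*k
        cv2.polylines(v,[np.int32(hh)],True,(0,255,0),1)
    o.append(v)
H=max(a.shape[0] for a in o)
o=[cv2.copyMakeBorder(a,0,H-a.shape[0],0,0,0) for a in o]
cv2.imwrite(f'pics/{tag}.png',np.hstack(o))
E
python3 off.py -15,0,82 -9,0,68 -7,0,54; python3 look.py f1 0.8
```

```text
t 4.0333 tip in box [-24.2   0.4  95.9] yawerr(turn) -0.001 F [-0.2 -1.1  0.6] w 0.19525761981494943 Rz [-0. -0. -1.]
-15,0,82 [ 9.2  0.4 13.9]
-9,0,68 [15.2  0.4 27.9]
-7,0,54 [17.2  0.4 41.9]
```

View pics/f1.png

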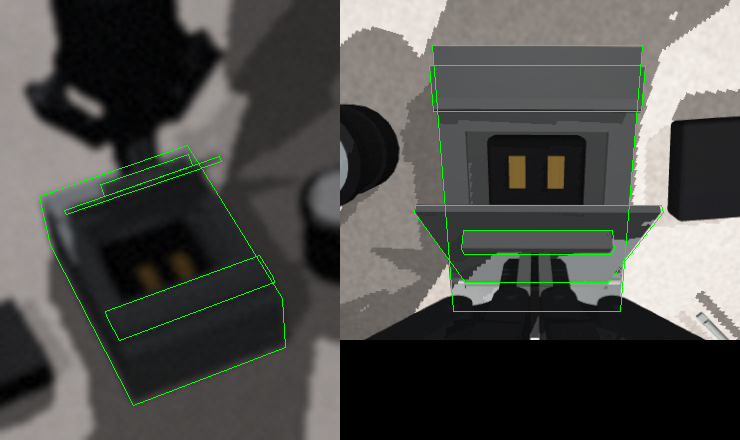

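>>> arm_command([
  [4,0,4],
  [7,0,9],
  [9,0,14],
  [12,0,19],
  [14,0,24],
  [15,0,28],
  [16,0,32],
  [17,0,36],
  [17,0,40],
  [17,0,42],
], yaw=[0,0,0,0,0,0,0,0,0,0])

```text
time_s: 4.97
ee_pos: [513.2, -155.3, 67.8]
eef_rot: [-3.097, -0.528, -0.001]
contact_force: [1.1, 0.5, 2.0]
width: -0.3
```

```bash
python3 off.py 5,0,53; python3 look.py f2 0.0
```

```text
t 4.9667 tip in box [-7.6  0.5 53.8] yawerr(turn) -0.001 F [1.1 0.5 2. ] w -0.2911229599647731 Rz [ 0.  0. -1.]
5,0,53 [12.6  0.5  0.8]
```

View pics/f2.png

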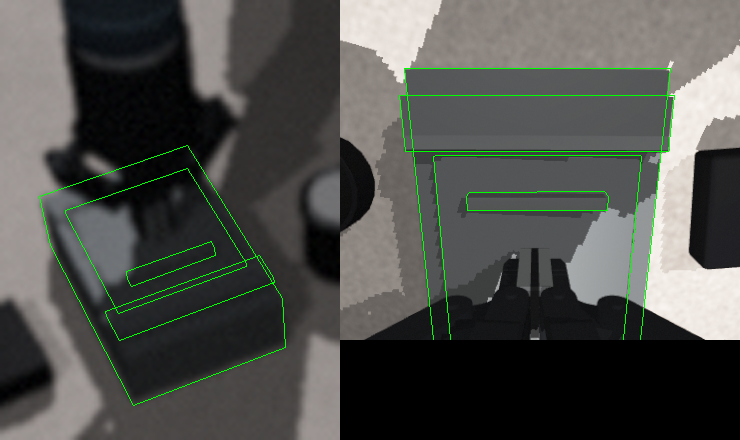

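>>> arm_command([
  [0,0,0.5],
  [0,0,1],
  [0,0,1.5],
  [0,0,1.5],
], yaw=[0,0,0,0])

```text
time_s: 5.4
ee_pos: [512.7, -155.3, 67.1]
eef_rot: [-3.097, -0.528, 0.001]
contact_force: [-1.7, 0.3, 3.9]
width: -0.1
```

```bash
python3 off.py 11,0,53
```

```text
t 5.4 tip in box [-8.2  0.6 53.1] yawerr(turn) -0.001 F [-1.7  0.3  3.9] w -0.09779802261521649 Rz [-0.001  0.    -1.   ]
11,0,53 [19.2  0.6  0.1]
```

>>> arm_command([
  [2,0,0.5],
  [4,0,0.5],
  [6,0,0.5],
  [8,0,0.5],
  [10,0,0.5],
  [12,0,0.5],
  [14,0,0.5],
  [16,0,0.5],
], yaw=[0,0,0,0,0,0,0,0])

```text
time_s: 6.07
ee_pos: [526.5, -152.0, 67.1]
eef_rot: [3.096, 0.526, -0.007]
contact_force: [-4.6, -1.2, 9.6]
width: -0.1
```

```bash
python3 off.py 11,0,53 27,0,53; python3 look.py f3 0.0
```

```text
t 6.0667 tip in box [ 5.9 -0.9 53.1] yawerr(turn) -0.003 F [-4.6 -1.2  9.6] w -0.1219603153022091 Rz [-0.004 -0.002 -1.   ]
11,0,53 [ 5.1 -0.9  0.1]
27,0,53 [21.1 -0.9  0. ]
```

View pics/f3.png

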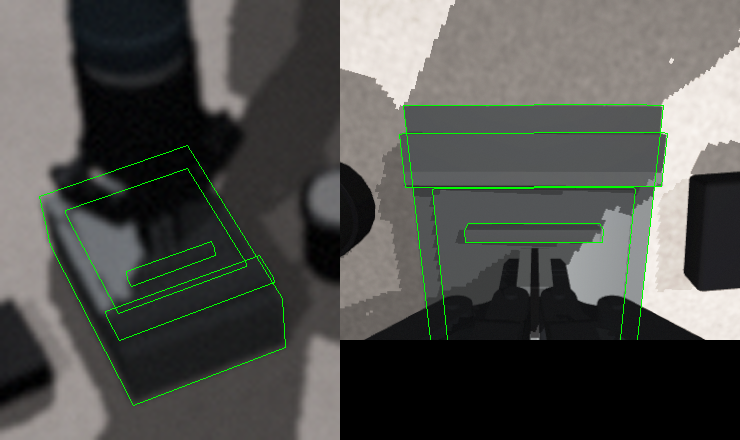

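>>> arm_command([
  [2,0,0],
  [4,0,0],
  [6,0,0],
  [8,0,0],
  [10,0,0],
  [12,0,0],
], yaw=[0,0,0,0,0,0])

```text
time_s: 6.67
ee_pos: [536.0, -148.9, 67.1]
eef_rot: [3.096, 0.524, -0.013]
contact_force: [-8.5, -2.3, 12.7]
width: 0.5
```

```bash
python3 off.py 27,0,53; python3 look.py f4 0.0
```

```text
t 6.6667 tip in box [15.9 -1.  53.1] yawerr(turn) -0.003 F [-8.5 -2.3 12.7] w 0.4678141515671207 Rz [-0.008 -0.003 -1.   ]
27,0,53 [11.1 -1.1  0. ]
```

View pics/f4.png

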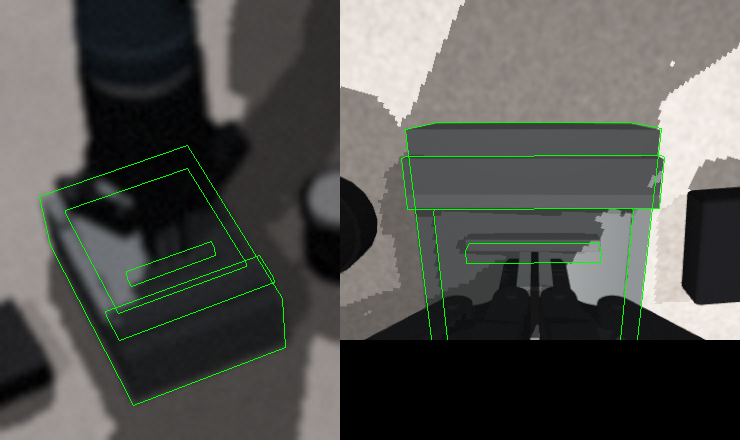

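>>> arm_command([
  [2,0,-0.5],
  [4,0,-0.5],
  [6,0,-0.5],
  [8,0,-0.5],
  [10,0,-0.5],
  [10,0,-0.5],
], yaw=[0,0,0,0,0,0])

```text
time_s: 7.27
ee_pos: [546.4, -145.1, 67.1]
eef_rot: [3.096, 0.525, -0.01]
contact_force: [-5.6, -2.1, 8.4]
width: 0.0
```

```bash
python3 off.py 27,0,53; python3 look.py f5 0.0 16
```

```text
t 7.2667 tip in box [26.9 -0.9 53.1] yawerr(turn) -0.003 F [-5.6 -2.1  8.4] w 0.04786175385028778 Rz [-0.006 -0.003 -1.   ]
27,0,53 [ 0.1 -0.9  0.1]
```

View pics/f5.png

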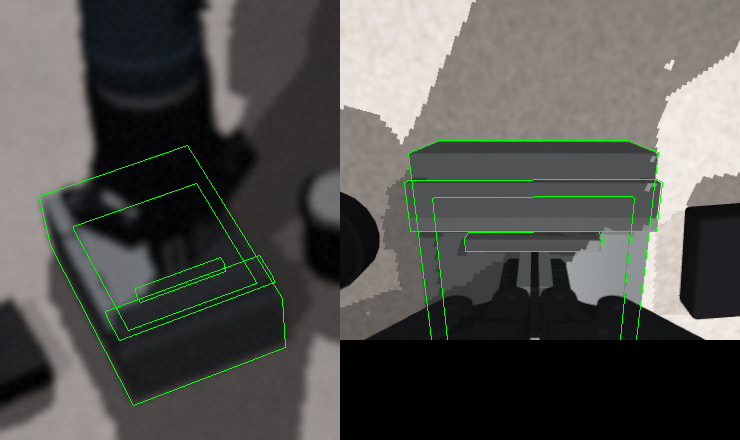

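>>> arm_command([
  [0.7,0,0],
  [1.4,0,0],
  [2,0,0],
  [2,0,0],
], yaw=[0,0,0,0])

```text
time_s: 7.7
ee_pos: [546.8, -145.0, 67.1]
eef_rot: [3.096, 0.524, -0.015]
contact_force: [-7.1, -3.1, 11.6]
width: -0.2
```

```bash
python3 off.py 27,0,53
```

```text
t 7.7 tip in box [27.4 -1.  53.1] yawerr(turn) -0.003 F [-7.1 -3.1 11.6] w -0.2225990140396617 Rz [-0.009 -0.003 -1.   ]
27,0,53 [-0.4 -1.   0.1]
```

>>> arm_command([
  [0.7,0,-0.3],
  [1.4,0,-0.5],
  [2,0,-0.7],
  [2.5,0,-0.7],
  [2.5,0,-0.7],
], yaw=[0,0,0,0,0])

```text
time_s: 8.12
ee_pos: [546.9, -145.0, 67.2]
eef_rot: [3.096, 0.523, -0.022]
contact_force: [-11.7, -3.0, 12.0]
width: 0.1
```

```bash
python3 off.py 27,0,53; python3 look.py f6 0.0 16
```

```text
t 8.1167 tip in box [27.4 -1.  53.2] yawerr(turn) -0.004 F [-11.7  -3.   12. ] w 0.059897906122145766 Rz [-0.014 -0.004 -1.   ]
27,0,53 [-0.4 -1.   0.2]
```

View pics/f6.png

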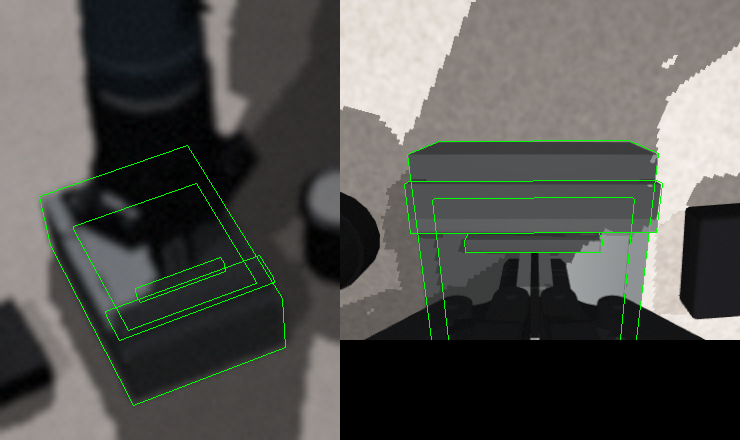

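>>> arm_command([
  [0.6,0,-0.3],
  [1.2,0,-0.6],
  [1.2,0,-0.8],
  [1.2,0,-0.8],
], yaw=[0,0,0,0])

```text
time_s: 8.55
ee_pos: [547.0, -144.9, 67.2]
eef_rot: [3.096, 0.523, -0.025]
contact_force: [-10.8, -3.3, 9.9]
width: -0.1
```

```bash
python3 off.py 27,0,53
```

```text
t 8.55 tip in box [27.5 -0.9 53.2] yawerr(turn) -0.004 F [-10.8  -3.3   9.9] w -0.09131185331883684 Rz [-0.016 -0.004 -1.   ]
27,0,53 [-0.5 -0.9  0.2]
```

>>> arm_command([
  [-1,0,-1.5],
  [-3,0,-3],
  [-6,0,-6],
  [-9,0,-12],
  [-10,0,-25],
  [-10,0,-45],
  [-15,0,-70],
  [-30,0,-95],
  [-50,0,-110],
  [-50,0,-110],
], yaw=[0,0,0,0,0,0,0,0,0,0])

```text
time_s: 9.38
ee_pos: [508.1, -159.6, 183.6]
eef_rot: [3.092, 0.524, 0.01]
contact_force: [-0.4, -0.5, 1.0]
width: -0.2
```

```bash
python3 off.py; python3 look.py f7 0.0 16
```

```text
t 9.3833 tip in box [-13.8  -1.9 169.6] yawerr(turn) -0.003 F [-0.4 -0.5  1. ] w -0.19034364013551525 Rz [ 0.007 -0.004 -1.   ]
```

View pics/f7.png

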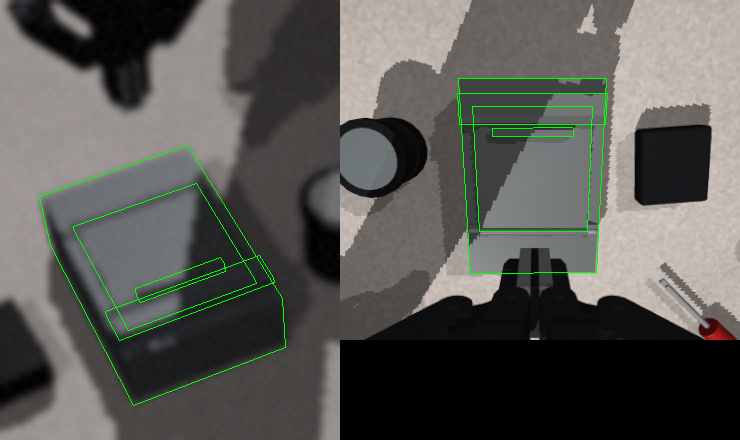

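Run:
```python
from rig import cams
from fit import *
p=np.load('p.npy');p[3]=0
c=cams.get_calibration('wrist');im=cams.read_camera('wrist');x,y,w,h=225,65,200,215
a=cv2.resize(im[y:y+h,x:x+w],None,fx=2,fy=2,interpolation=cv2.INTER_CUBIC);a=cv2.convertScaleAbs(a,alpha=1.6);b=a.copy()
for sl,col in((16,(0,255,0)),(13,(0,0,255))):
    for q in(cub(0,100,-45,45,1.5,1.5),cub(78,84,-30,30,9.5,9.5),):
        k=(cv2.convexHull(proj(c,toworld(p,flapP(p,q,sl))).astype(np.float32))-[x,y]+.5)*2;cv2.polylines(b,[np.int32(k)],True,col,1)
cv2.imwrite('pics/z.png',np.hstack([a,b]))
```

```text
(no output)
```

View pics/z.png

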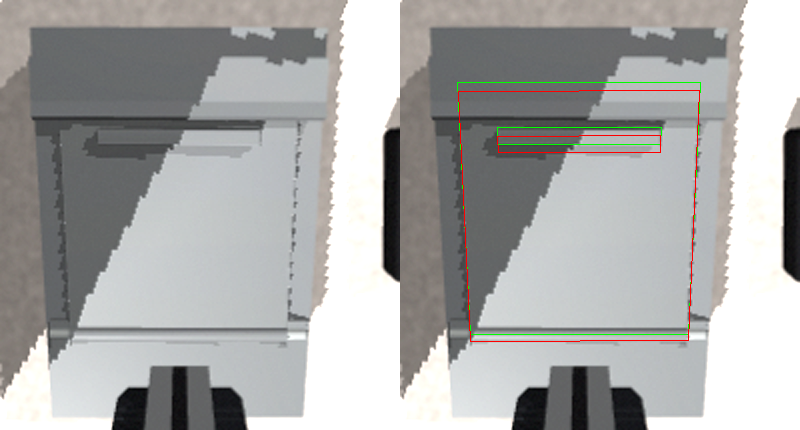

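```bash
python3 -c "
from rig import job_done,sensors
print(sensors.read_state()['contact_force']);print(job_done())"
```

```text
[ 0.28348181 -0.77467978 -0.42922271]
the job is handed in; nothing more can be done
None
```

The battery bay is closed and the job is handed in, at about 9.5 s of the 35 s allowed.

- **What I did:** With the fingers shut, I folded the flap from about 1.55 rad down to flat. I then pressed with about 4–13 N and pushed against the ridge until it stopped moving. At the stop the push was about 11–12 N and the fingertips were at box x ≈ 27.4, where I expected about 27 for a fully tucked flap. I then eased off and lifted clear.
- **Last checks:**
  - The final wrist picture shows the flap lying flat after release.
  - The ridge lines up with the fully tucked position (16 mm of slide), not with a 13 mm comparison outline.
  - The box still matches its starting outline.
  - The lens and spare battery look untouched. I did not re-measure them or the other bystanders.
  - The contact force read about zero, within sensor noise.
- **Failures:** No check failed or disagreed. The tuck depth is read from the pictures and the stop force, so it is good to about 1–2 mm.

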